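Move a slide carrier from its dock to the viewing stand

TASK

Pull the slide carrier out of its snap-in dock and stand it on the narrow ledge of the viewing stand, centred along the ledge and leaning flat against the stand's back plate, same edge down as in the dock. Set it down onto the ledge before letting go, do not drop or ram it, and leave everything else on the bench where it is.

Things in the scene. Friction and masses are not known exactly. Their poses are not given: they have to be found in the camera images.
- carrier: aluminium slide carrier with four glass slides side by side: plate 10 mm thick (x), 116 wide (y), 108 high (z), 0.11 to 0.22 kg. Origin: middle of the bottom edge, mid-thickness; z runs up to the top edge, +x out of the face that looks upward. Its top 28 mm are a plain solid rail, to be gripped across the 10 mm; glass below. Side edges notched 20 to 30 mm up. Starts fully home in the dock
- dock: grey foot of the dock, fixed to the bench, 85 (x) x 150 (y) x 22 mm high; origin at the centre of its underside, z up; it carries the white leaning pocket (bay)
- bay: the dock's leaning white pocket. Frame = the docked carrier's: origin mid floor, 40 mm above the bench; z is the pull-out direction, leaning 22 deg from vertical to the dock's -x (robot's side). Walls 35 mm up z, 138 mm wide, about 1 mm clearance. Two sprung nubs 25 mm up hold the side notches: 10 to 20 N along z frees it in the first 8 mm, then it slides easily; clear after 40 mm
- stand: foot of the viewing stand, fixed to the bench, 110 (x) x 140 (y) x 8 mm, with an aluminium post that carries the cradle; origin on the underside below the cradle's origin, z up
- cradle: ledge and white back plate of the stand. Frame = pose of the well placed carrier: origin mid ledge, 85 mm above the bench; z up the plate, leaning 30 deg from vertical to the stand's -x (robot's side); x out of the plate's face; y along the ledge (130 mm). Plate face at x = -5 mm, 54 mm high (carrier's top half stands free). Lip 4 mm high from x = +9 mm: seat 14 mm deep, square to the plate
- dishes: bystander: stack of three closed amber culture dishes, 87 mm across, 44 mm high; origin at the centre of the underside
- screwcap: bystander: black screw-cap ring, 42 mm across, 18 mm high; origin at the centre of the underside
- tipbox: bystander: pipette-tip box, white with a blue lid, 88 x 123 x 67 mm high; origin at the centre of the underside
- tuberack: bystander: dark pink tube rack, 90 x 200 x 35 mm high; origin at the centre of the underside
- bottle: bystander: amber bottle with white cap, 56 mm across, 110 mm high; origin at the centre of the underside
- forceps: bystander: steel forceps lying flat, 120 mm long, 6 mm thick; origin under the middle
- slidebox: bystander: flat clear slide box, 110 x 80 x 22 mm high; origin at the centre of the underside
Things that resemble listed ones, but are neither listed nor needed, are in the scene too. What is shaped like the stand but green is not meant.

How it is judged:
By the outcome, as a careful person would: the job done as asked, in the order asked, and still so for the second after the job is handed in, with the robot touching nothing.
It also fails if it takes over 42 s, if anything falls off the work surface, if the arm or the gripper's body presses on something with over 40 N, if the wrist force passes 120 N, or if a joint passes its speed limit or range.

ROBOT

A 6-joint arm with a two-finger parallel gripper is mounted at the origin on the work surface. World frame = base frame: x ahead of the robot, y to its left, z up, the work surface at z = 0. Lengths are in m, angles in rad, forces in N, time in s.
With the tool pointing down it reaches from about 0.425 to 0.95 m from the base axis. Payload 3.5 kg.
Tool frame: the origin (TCP) lies on the centre line of the jaws, within the pads' length; the fingertips stand 25 mm ahead of it and the grasp point (between the pads) lies 6 mm ahead of it (ctrl.finger_overhang is the distance from the TCP to the fingertips, in m); z points along the fingers, y is the line along which they close (so a half turn about z gives the same grasp; the last joint's range is limited). The gripper opens to 85 mm and grips with 20 to 120 N. Pads are 22 mm wide; open, the fingers measure 114 mm over their backs; the gripper's body (76 mm by 85 mm) begins 54 mm behind the grasp point. The pads swing forward as they close: fully open they stand 13 mm farther back than shut.
Start: joints at [-1.415, 0.286, 1.577, -0, 1.279, -0.15], TCP at [0.203, -0.644, 0.256] pointing down, gripper open.
Joint ranges: [-2.77, 2.77], [-0.9, 2.22], [0.21, 2.48], [-1.53, 4.67], [0.24, 2.81], [-2.84, 2.84]. Speed limits (rad/s): [2.79, 2.79, 3.14, 3.14, 3.14, 3.14].

INTERFACE

Orientations are given as a unit quaternion [x, y, z, w].
In Python, from plant import get_state, imaging, job, ctrl gives the robot as it stands.
- The arm moves only by the tool jog_arm, never from a script. Its argument "increments" is a list of rows, each an object of numbers: "dx", "dy", "dz": the shift along the world's x, y, z each as a share of 12 cm, from -1 to 1; "ax", "ay", "az": the turn, a rotation vector about the world's x, y, z each as a share of pi/2 rad, from -1 to 1; "gripper": the gripper command: -1 is shut, 1 is fully open, values between are in proportion. A call has 1 to 10 rows; each row is the pose to reach, as a shift and turn from the pose commanded when the call began; what a row does not reach only later rows make up. A row lasts 1/10 s, in which the tool goes at most 50 mm and 8.59 degrees, less where a joint would pass 70% of its speed; a pose out of reach is approached as far as the arm can. A call with a number of a shift or a turn outside -1 to 1 is refused whole. A call with a gripper value outside its range is refused whole. The fingers move at their own pace and stop on an object; "force" is the grip in N (left out, the last holds). Time passes only in rows, so rows that repeat a pose let the fingers close. It gives the time, the measured TCP pose, the force, the opening and the grip force at its end, in the units of the state.
- get_state(): the state, without advancing time (a new reading comes with each control period).
- imaging.read_camera(name): name is "scene" or "top" or "wrist"; returns a dict with "frame" (420x560x3 uint8, blue, green, red), "depth" (420x560 float32, m along the optical axis (not along the pixel's ray), 0 where there is no reading), "camera_matrix" (3x3 intrinsics, pixels), "extrinsics" (4x4, takes a point from camera to world coordinates); the wrist camera has in their place "mount" (4x4, takes a point from camera to tool coordinates, whose origin is the TCP and whose axes are the flange's). Camera axes: x right, y up, looking along -z (the intrinsics and any distortion apply to the point x, -y, -z); pixel columns grow to the right and rows downward; lengths in m; the calibration is good to about 2 mm. The wrist camera is an equidistant fisheye: a pixel r from the principal point sees the ray r / f radians off the axis. A picture is of the moment at which its call begins: read the wrist's pose just before it.
- job.sign_off(): hands the job in; it is judged then, once.
The state is a dict: "time": time; "qpos": joint angles; "dq": joint speeds; "joint_efforts": joint torques, N m; "eef_pos": TCP position; "tcp_rot": TCP orientation; "contact_force": force on the tool from outside, world axes, zero at the start; "wrist_torque": the same for the moment, N m; "opening": opening from 0.0 (shut) to 1.0 (fully open); "finger_force": force on a finger pad.
Only numpy, scipy, OpenCV 4.12 (cv2) and the standard library are available. Lean on these libraries where they do the work, as an engineer would, in place of code of your own. Each camera call takes 0.05 s, during which the arm holds its last target. There are 200 camera calls.

## Working session

There is one attempt and no reset: what is moved stays moved. The work goes in short steps, Python scripts to look and compute and a tool call to move; the robot and the scene stay as the last step left them, time stands still between calls to the robot, and variables do not carry over. Pictures are saved under pics/ and viewed, at most 10 in all, crops included, and the job is handed in when it is done.

Besides the shell and the picture viewer there is one more tool, called after "Request:" as name(argument=value, ...) on one line, values as JSON. jog_arm: Moves the arm, as the interface text tells. Shift numbers are shares of 12 cm and turn numbers shares of pi/2 rad, none past 1 either way. Its arguments: {"type":"object","properties":{"increments":{"type":"array"},"force":{"type":"number"}},"required":["increments"]}

```bash
mkdir -p pics
cat > h.py <<'E'
import numpy as np, cv2
from scipy.spatial.transform import Rotation as R
from plant import get_state, imaging, job, ctrl
def grab(n):
    c=imaging.read_camera(n); np.savez('%s.npz'%n,**{k:np.array(v) for k,v in c.items()}); return c
def cloud(c):
    K=c['camera_matrix'];d=c['depth'];v,u=np.mgrid[:420,:560]
    x=(u-K[0,2])/K[0,0];y=(v-K[1,2])/K[1,1]
    p=np.stack([x*d,-y*d,-d],-1);T=c['extrinsics'];w=p@T[:3,:3].T+T[:3,3];w[d==0]=np.nan
    return w
E
python3 - <<'E'
from h import *
for n in ['scene','top']:
    c=grab(n);cv2.imwrite(f'pics/{n}0.png',cv2.resize(c['frame'],(784,588),interpolation=3))
    print(n,c['extrinsics'].round(3).tolist(),c['camera_matrix'].round(1).tolist())
print(get_state())
E
```

```text
scene [[0.476, -0.662, 0.579, 1.302], [0.879, 0.345, -0.329, -0.421], [0.018, 0.666, 0.746, 0.997], [0.0, 0.0, 0.0, 1.0]] [[453.9, 0.0, 281.9], [0.0, 453.9, 206.7], [0.0, 0.0, 1.0]]
top [[0.027, 0.991, -0.133, 0.416], [-1.0, 0.026, -0.011, -0.037], [-0.008, 0.133, 0.991, 1.526], [0.0, 0.0, 0.0, 1.0]] [[459.2, 0.0, 283.9], [0.0, 459.2, 213.7], [0.0, 0.0, 1.0]]
{'time': 0.1, 'qpos': array([-1.41499850e+00,  2.87091600e-01,  1.57801925e+00, -3.40050751e-07,
        1.27859592e+00, -1.50001196e-01]), 'dq': array([-0.00144824, -0.00257831, -0.0045742 , -0.00034713, -0.00029713,
        0.00171448]), 'joint_efforts': array([ 3.73986113e-04, -4.07297802e+01, -2.93700296e+01, -1.45749564e-04,
        3.42087973e-03, -9.00919872e-06]), 'eef_pos': array([ 0.2031557 , -0.64314132,  0.2550819 ]), 'tcp_rot': array([ 9.88333065e-01,  1.52304419e-01, -3.22644189e-06, -1.05704982e-03]), 'contact_force': array([ 0.23782351,  0.1355262 , -0.43625291]), 'wrist_torque': array([-0.01602979,  0.05928769, -0.03090282]), 'finger_force': 0.0, 'opening': 1.001479960459778}
```

View pics/scene0.png

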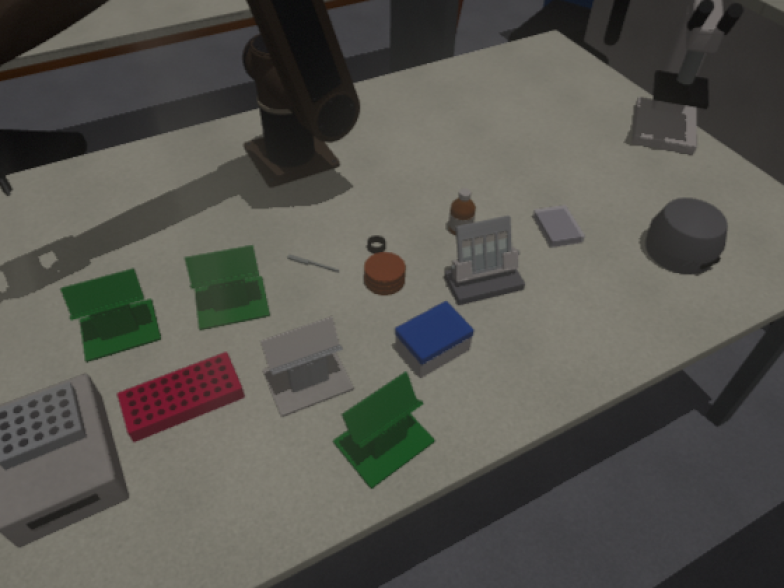

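View pics/top0.png

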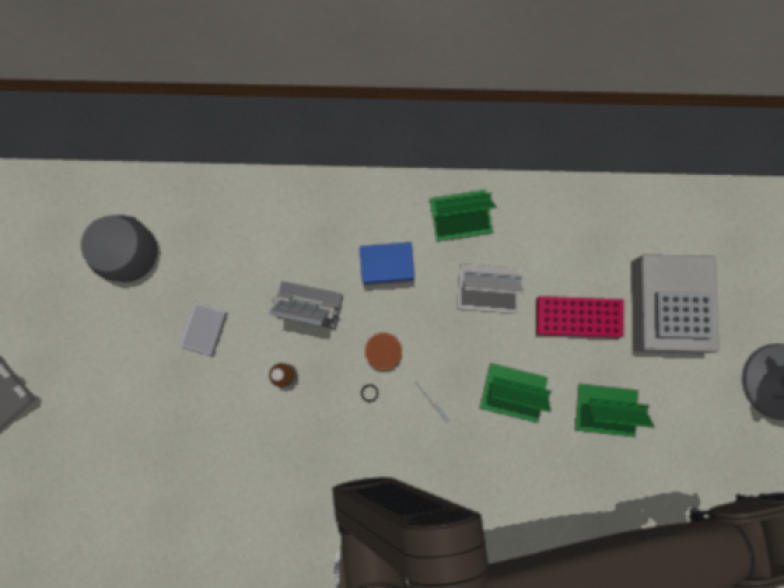

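The carrier in its dock is at scene (485,255) and top (308,305). There are four stand-shaped things in the scene picture: green at (110,312), (228,285) and (385,430), and white/aluminium at (305,365). The white one, at top (488,288), fits the description because the stand isn't green. I'll confirm it in a crop and measure both.

Run:
```python
from h import *
c=np.load('scene.npz');w=cloud(c);f=c['frame']
a=cv2.resize(f[220:300,170:260],None,fx=4.4,fy=4.4,interpolation=2);b=cv2.resize(f[145:225,305:395],None,fx=4.4,fy=4.4,interpolation=2)
cv2.imwrite('pics/crop.png',np.hstack([a,b]))
def ana(name,u0,u1,v0,v1,lean,zlo,zhi):
    p=w[v0:v1,u0:u1].reshape(-1,3);p=p[np.isfinite(p[:,0])&(p[:,2]>zlo)&(p[:,2]<zhi)]
    # ransac plane constrained to lean
    best=None;rng=np.random.default_rng(0)
    for _ in range(3000):
        q=p[rng.choice(len(p),3,False)];n=np.cross(q[1]-q[0],q[2]-q[0]);l=np.linalg.norm(n)
        if l<1e-6: continue
        n/=l;n*=np.sign(n[2])
        if abs(np.degrees(np.arcsin(n[2]))-lean)>6: continue
        m=abs((p-q[0])@n)<.003
        if best is None or m.sum()>best.sum():best=m
    q=p[best];ce=q.mean(0);n=np.linalg.svd(q-ce)[2][2];n*=np.sign(n[2])
    yaw=np.arctan2(n[1],n[0]);L=np.radians(lean)
    X=np.array([np.cos(L)*np.cos(yaw),np.cos(L)*np.sin(yaw),np.sin(L)]);Y=np.array([-np.sin(yaw),np.cos(yaw),0]);Z=np.cross(X,Y)
    e=q@Y;s=q@Z
    print(name,len(q),'n',n.round(3),'lean',np.degrees(np.arcsin(n[2])).round(1),'yaw',np.degrees(yaw).round(1),'d',(q@X).mean().round(4),'y',np.percentile(e,[.5,2,50,98,99.5]).round(4),'z',np.percentile(s,[.5,2,98,99.5]).round(4),'zmax',p[:,2].max().round(3))
    return X,Y,Z,(q@X).mean(),e,s
D=ana('carrier',315,378,150,212,22,.05,.2)
S=ana('stand',180,250,222,290,30,.04,.16)
```

```text
carrier 914 n [ 0.9   -0.167  0.403] lean 23.8 yaw -10.5 d 0.5303 y [0.2264 0.2398 0.2982 0.3545 0.3579] z [-0.1601 -0.1573 -0.0613 -0.06  ] zmax 0.146
stand 1098 n [ 0.857 -0.048  0.514] lean 30.9 yaw -3.2 d 0.6212 y [-0.2615 -0.2594 -0.1979 -0.1352 -0.1328] z [-0.2961 -0.2936 -0.2082 -0.2074] zmax 0.134
```

View pics/crop.png

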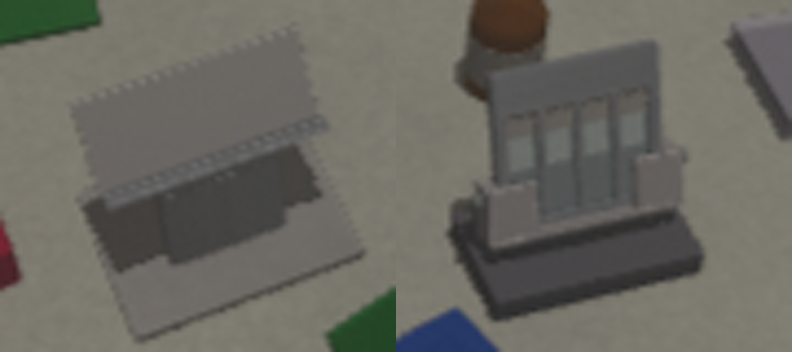

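The crop confirms it: the left part is the white stand with its ledge and lip, and the right part is the docked carrier with its plain rail on top. I'll refine the carrier on the rail alone and work out the poses.

Run:
```python
from h import *
print([a for a in dir(ctrl) if a[0]!='_'],ctrl.finger_overhang)
def frame(yaw,lean):
    L=np.radians(lean);X=np.array([np.cos(L)*np.cos(yaw),np.cos(L)*np.sin(yaw),np.sin(L)]);Y=np.array([-np.sin(yaw),np.cos(yaw),0]);return np.array([X,Y,np.cross(X,Y)])
for cam,boxes in [('scene',((315,378,150,182),(180,250,222,290))),('top',((190,248,200,240),(325,375,186,225)))]:
  w=cloud(np.load(cam+'.npz'))
  print(cam,'bench',np.nanmedian(w[200:210,255:262] [...,2] if cam=='top' else w[300:320,200:220][...,2]).round(4))
  for nm,(u0,u1,v0,v1),lean,zlo,zhi,off,h0 in [('carrier',boxes[0],22,.118,.16,-5,.04),('stand',boxes[1],30,.09,.14,5,.085)]:
    p=w[v0:v1,u0:u1].reshape(-1,3);p=p[np.isfinite(p[:,0])&(p[:,2]>zlo)&(p[:,2]<zhi)]
    # robust plane w/ fixed lean: minimise over yaw
    best=None
    for y in np.radians(np.arange(-25,15,.25)):
        F=frame(y,lean);d=p@F[0];hst,ed=np.histogram(d,np.arange(d.min(),d.max()+.003,.001));s=np.convolve(hst,np.ones(4),'valid');i=s.argmax()
        if best is None or s[i]>best[0]:best=(s[i],y,ed[i]+.002)
    _,y,d0=best;F=frame(y,lean);m=abs(p@F[0]-d0)<.004;q=p[m]
    c=q@F.T
    print(nm,len(p),len(q),'yaw',np.degrees(y).round(2),'d',np.median(c[:,0]).round(4),'y',np.percentile(c[:,1],[0,1,99,100]).round(4),'z',np.percentile(c[:,2],[0,1,99,100]).round(4))
    a=np.array([np.median(c[:,0])+off/1e3,(c[:,1].max()+c[:,1].min())/2])
    b=np.array([F[0],F[1],[0,0,1]]);o=np.linalg.solve(b,[a[0],a[1],h0]);print('  origin',o.round(4),'ztop rel',(c[:,2].max()-o@F[2]).round(4))
```

```text
['Unreachable', 'finger_overhang'] 0.025
scene bench 0.0013
carrier 403 339 yaw -9.75 d 0.5338 y [0.2326 0.2337 0.3489 0.3508] z [-0.0896 -0.0887 -0.0613 -0.0601]
  origin [0.5955 0.1936 0.04  ] ztop rel 0.1104
stand 1137 928 yaw -2.5 d 0.6189 y [-0.2702 -0.2688 -0.1418 -0.1401] z [-0.2554 -0.2532 -0.2062 -0.2047]
  origin [ 0.6617 -0.2343  0.085 ] ztop rel 0.0573
top bench 0.0019
carrier 229 153 yaw -9.75 d 0.5339 y [0.2336 0.2342 0.3498 0.3506] z [-0.0888 -0.0886 -0.059  -0.0578]
  origin [0.5957 0.194  0.04  ] ztop rel 0.1127
stand 365 268 yaw -3.5 d 0.6221 y [-0.2586 -0.2563 -0.1284 -0.1276] z [-0.2563 -0.2552 -0.2053 -0.2039]
  origin [ 0.662 -0.234  0.085] ztop rel 0.06
```

Request:
jog_arm(increments=[{"dx":0.8,"dy":1,"dz":0.5,"az":0.35,"gripper":-0.2},{"dx":0.8,"dy":1,"dz":0.5,"az":0.35,"gripper":-0.2},{"dx":0.8,"dy":1,"dz":0.5,"az":0.35,"gripper":-0.2},{"dx":0.8,"dy":1,"dz":0.5,"az":0.35,"gripper":-0.2},{"dx":0.8,"dy":1,"dz":0.5,"az":0.35,"gripper":-0.2}])

```text
$.increments[0]: bad value
```

Request:
jog_arm(increments=[{"dx":0.8,"dy":1,"az":0.35,"gripper":-0.2},{"dx":0.8,"dy":1,"az":0.35,"gripper":-0.2},{"dx":0.8,"dy":1,"az":0.35,"gripper":-0.2},{"dx":0.8,"dy":1,"az":0.35,"gripper":-0.2},{"dx":0.8,"dy":1,"az":0.35,"gripper":-0.2}])

```text
$.increments[0]: bad value
```

Request:
jog_arm(increments=[{"dx":0.6,"dy":1,"ax":-0.04,"ay":-0.24,"gripper":-0.2},{"dx":0.6,"dy":1,"ax":-0.04,"ay":-0.24,"gripper":-0.2},{"dx":0.6,"dy":1,"ax":-0.04,"ay":-0.24,"gripper":-0.2},{"dx":0.6,"dy":1,"ax":-0.04,"ay":-0.24,"gripper":-0.2}])

```text
$.increments[0]: bad value
```

Missing keys may be what it rejects, so I'll send all seven.

Request:
jog_arm(increments=[{"dx":0.8,"dy":1,"dz":0.5,"ax":0,"ay":0,"az":0.35,"gripper":-0.2},{"dx":0.8,"dy":1,"dz":0.5,"ax":0,"ay":0,"az":0.35,"gripper":-0.2},{"dx":0.8,"dy":1,"dz":0.5,"ax":0,"ay":0,"az":0.35,"gripper":-0.2},{"dx":0.8,"dy":1,"dz":0.5,"ax":0,"ay":0,"az":0.35,"gripper":-0.2},{"dx":0.8,"dy":1,"dz":0.5,"ax":0,"ay":0,"az":0.35,"gripper":-0.2}])

```text
time: 0.6
eef_pos: [0.3009, -0.5223, 0.3178]
tcp_rot: [0.909, 0.416, 0.0, 0.001]
contact_force: [0.4, -0.0, -0.2]
opening: 0.398
finger_force: 0.0
```

Request:
jog_arm(increments=[{"dx":0.8,"dy":1,"dz":0,"ax":0,"ay":0,"az":0.35,"gripper":-0.2},{"dx":0.8,"dy":1,"dz":0,"ax":0,"ay":0,"az":0.35,"gripper":-0.2},{"dx":0.8,"dy":1,"dz":0,"ax":0,"ay":0,"az":0.35,"gripper":-0.2},{"dx":0.8,"dy":1,"dz":0,"ax":0,"ay":0,"az":0.35,"gripper":-0.2}])

```text
time: 1.0
eef_pos: [0.3971, -0.4006, 0.315]
tcp_rot: [0.761, 0.649, 0.001, -0.001]
contact_force: [0.0, -1.0, -0.7]
opening: 0.406
finger_force: 0.0
```

Request:
jog_arm(increments=[{"dx":0.6,"dy":1,"dz":0,"ax":-0.04,"ay":-0.24,"az":0,"gripper":-0.2},{"dx":0.6,"dy":1,"dz":0,"ax":-0.04,"ay":-0.24,"az":0,"gripper":-0.2},{"dx":0.6,"dy":1,"dz":0,"ax":-0.04,"ay":-0.24,"az":0,"gripper":-0.2},{"dx":0.6,"dy":1,"dz":0,"ax":-0.04,"ay":-0.24,"az":0,"gripper":-0.2}])

```text
time: 1.4
eef_pos: [0.4668, -0.2807, 0.3141]
tcp_rot: [0.749, 0.635, 0.124, 0.143]
contact_force: [-0.5, 0.5, -0.5]
opening: 0.402
finger_force: 0.0
```

Request:
jog_arm(increments=[{"dx":0.4,"dy":1,"dz":0,"ax":0,"ay":0,"az":0,"gripper":-0.2},{"dx":0.4,"dy":1,"dz":0,"ax":0,"ay":0,"az":0,"gripper":-0.2},{"dx":0.4,"dy":1,"dz":0,"ax":0,"ay":0,"az":0,"gripper":-0.2}])

```text
time: 1.7
eef_pos: [0.5155, -0.163, 0.3155]
tcp_rot: [0.75, 0.634, 0.122, 0.144]
contact_force: [0.7, -0.4, -0.1]
opening: 0.403
finger_force: 0.0
```

Request:
jog_arm(increments=[{"dx":0,"dy":1,"dz":0,"ax":0,"ay":0,"az":0,"gripper":-0.2},{"dx":0,"dy":1,"dz":0,"ax":0,"ay":0,"az":0,"gripper":-0.2},{"dx":0,"dy":1,"dz":0,"ax":0,"ay":0,"az":0,"gripper":-0.2}])

```text
time: 2.0
eef_pos: [0.515, -0.042, 0.3155]
tcp_rot: [0.75, 0.634, 0.122, 0.144]
contact_force: [-0.2, -0.0, -0.4]
opening: 0.397
finger_force: 0.0
```

Request:
jog_arm(increments=[{"dx":0,"dy":1,"dz":0,"ax":0,"ay":0,"az":0,"gripper":-0.2},{"dx":0,"dy":1,"dz":0,"ax":0,"ay":0,"az":0,"gripper":-0.2},{"dx":0,"dy":1,"dz":0,"ax":0,"ay":0,"az":0,"gripper":-0.2}])

```text
time: 2.3
eef_pos: [0.5153, 0.0781, 0.3156]
tcp_rot: [0.749, 0.634, 0.122, 0.144]
contact_force: [0.1, -0.9, -0.2]
opening: 0.4
finger_force: 0.0
```

Request:
jog_arm(increments=[{"dx":-0.2,"dy":1,"dz":0,"ax":0,"ay":0,"az":0,"gripper":-0.2},{"dx":-0.2,"dy":1,"dz":0,"ax":0,"ay":0,"az":0,"gripper":-0.2},{"dx":-0.2,"dy":1,"dz":0,"ax":0,"ay":0,"az":0,"gripper":-0.2},{"dx":-0.2,"dy":1,"dz":0,"ax":0,"ay":0,"az":0,"gripper":-0.2}])

```text
time: 2.7
eef_pos: [0.4914, 0.1976, 0.3154]
tcp_rot: [0.749, 0.635, 0.122, 0.145]
contact_force: [-0.7, -0.8, -0.4]
opening: 0.399
finger_force: 0.0
```

Now a close look with the wrist camera to refine the carrier's pose, plus the increments to the pre-grasp pose.

```bash
cat >> h.py <<'E'
def wcloud():
    s=get_state();c=imaging.read_camera('wrist');K=c['camera_matrix'];d=c['depth'];v,u=np.mgrid[:420,:560]
    x=(u-K[0,2])/K[0,0];y=(v-K[1,2])/K[1,1];t=np.hypot(x,y)+1e-9
    k=np.tan(t)/t;p=np.stack([x*k*d,-y*k*d,-d],-1);M=c['mount'];p=p@M[:3,:3].T+M[:3,3]
    w=R.from_quat(s['tcp_rot']).apply(p.reshape(-1,3)).reshape(p.shape)+s['eef_pos'];w[(d==0)|(t>1.4)]=np.nan
    return c,w
def frame(yaw,lean):
    y=np.radians(yaw);L=np.radians(lean);X=np.array([np.cos(L)*np.cos(y),np.cos(L)*np.sin(y),np.sin(L)]);Y=np.array([-np.sin(y),np.cos(y),0]);return np.array([X,Y,np.cross(X,Y)])
def inc(pos,F):
    s=get_state();r=(R.from_matrix(np.array([F[1],F[0],-F[2]]).T)*R.from_quat(s['tcp_rot']).inv()).as_rotvec()
    print('d',((pos-s['eef_pos'])/.12).round(3),'a',(r/(np.pi/2)).round(3),'q',s['qpos'].round(2))
DO=np.array([.5956,.1938,.040]);DF=frame(-9.75,22);SO=np.array([.662,-.2342,.085]);SF=frame(-3,30)
E
python3 - <<'E'
from h import *
c,w=wcloud();cv2.imwrite('pics/wrist1.png',c['frame'])
q=(w-DO)@DF.T   # dock coords
m=(abs(q[...,0])<.02)&(abs(q[...,1])<.08)&(q[...,2]>.085)&(q[...,2]<.125)
e=q[m];print(m.sum(),np.percentile(e,[0,2,50,98,100],axis=0).round(4).tolist())
for y0 in np.arange(-.05,.06,.02):
    k=e[abs(e[:,1]-y0)<.01];t=k[k[:,2]>np.percentile(k[:,2],98)-.004]
    print(y0.round(2),'x',np.percentile(t[:,0],[3,50,97]).round(4),'z',np.median(t[:,2]).round(4))
v,u=np.nonzero(m);print('pix',u.min(),u.max(),v.min(),v.max())
inc(DO+DF[2]*.176,DF)
E
```

```text
1399 [[-0.0047, -0.0581, 0.085], [-0.0046, -0.0552, 0.0891], [0.0012, 0.0028, 0.1046], [0.0067, 0.0567, 0.1062], [0.0068, 0.0587, 0.1068]]
-0.05 x [-0.0047  0.0003  0.0043] z 0.1049
-0.03 x [-0.0046  0.0003  0.0052] z 0.1048
-0.01 x [-0.0045  0.0003  0.0051] z 0.1049
0.01 x [-0.0045  0.0003  0.005 ] z 0.1046
0.03 x [-0.0035  0.0012  0.0059] z 0.1045
0.05 x [-0.0036  0.0011  0.0058] z 0.1044
pix 263 275 122 241
d [ 0.324  0.072 -0.936] a [ 0.001 -0.002 -0.003] q [ 0.25 -0.24  2.03 -0.18  1.    0.49]
```

View pics/wrist1.png

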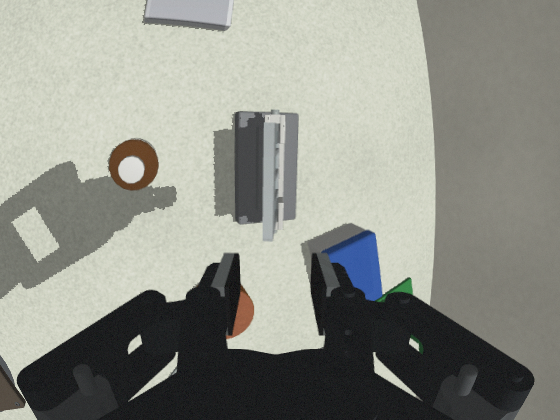

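The wrist view shows the carrier's top edge at pixels (263–275, 122–241), within 1 mm of my estimate. I'll go to the pre-grasp pose, descend and close.

Request:
jog_arm(increments=[{"dx":0.328,"dy":0.073,"dz":-0.936,"ax":0,"ay":0,"az":-0.005,"gripper":-0.2},{"dx":0.328,"dy":0.073,"dz":-0.936,"ax":0,"ay":0,"az":-0.005,"gripper":-0.2},{"dx":0.328,"dy":0.073,"dz":-0.936,"ax":0,"ay":0,"az":-0.005,"gripper":-0.2},{"dx":0.328,"dy":0.073,"dz":-0.936,"ax":0,"ay":0,"az":-0.005,"gripper":-0.2},{"dx":0.328,"dy":0.073,"dz":-0.936,"ax":0,"ay":0,"az":-0.005,"gripper":-0.2}])

```text
time: 3.25
eef_pos: [0.5315, 0.2034, 0.2042]
tcp_rot: [0.753, 0.631, 0.122, 0.146]
contact_force: [0.1, -0.2, 0.9]
opening: 0.399
finger_force: 0.0
```

Request:
jog_arm(increments=[{"dx":0.07,"dy":-0.012,"dz":-0.18,"ax":0,"ay":0,"az":0,"gripper":-0.2},{"dx":0.14,"dy":-0.025,"dz":-0.36,"ax":0,"ay":0,"az":0,"gripper":-0.2},{"dx":0.18,"dy":-0.03,"dz":-0.45,"ax":0,"ay":0,"az":0,"gripper":-0.2},{"dx":0.215,"dy":-0.037,"dz":-0.54,"ax":0,"ay":0,"az":0,"gripper":-0.2},{"dx":0.215,"dy":-0.037,"dz":-0.54,"ax":0,"ay":0,"az":0,"gripper":-0.2}])

```text
time: 3.75
eef_pos: [0.5566, 0.2002, 0.1389]
tcp_rot: [0.752, 0.631, 0.122, 0.145]
contact_force: [-1.1, 0.8, 0.3]
opening: 0.397
finger_force: 0.0
```

Request:
jog_arm(increments=[{"dx":0,"dy":0,"dz":0,"ax":0,"ay":0,"az":0,"gripper":-1},{"dx":0,"dy":0,"dz":0,"ax":0,"ay":0,"az":0,"gripper":-1},{"dx":0,"dy":0,"dz":0,"ax":0,"ay":0,"az":0,"gripper":-1},{"dx":0,"dy":0,"dz":0,"ax":0,"ay":0,"az":0,"gripper":-1},{"dx":0,"dy":0,"dz":0,"ax":0,"ay":0,"az":0,"gripper":-1},{"dx":0,"dy":0,"dz":0,"ax":0,"ay":0,"az":0,"gripper":-1}], force=70)

```text
time: 4.35
eef_pos: [0.5577, 0.2008, 0.1409]
tcp_rot: [0.751, 0.631, 0.124, 0.146]
contact_force: [2.3, -2.8, 4.6]
opening: 0.1
finger_force: 71.6
```

Request:
jog_arm(increments=[{"dx":-0.008,"dy":0.001,"dz":0.02,"ax":0,"ay":0,"az":0,"gripper":-1},{"dx":-0.015,"dy":0.003,"dz":0.038,"ax":0,"ay":0,"az":0,"gripper":-1},{"dx":-0.023,"dy":0.004,"dz":0.058,"ax":0,"ay":0,"az":0,"gripper":-1},{"dx":-0.031,"dy":0.005,"dz":0.077,"ax":0,"ay":0,"az":0,"gripper":-1},{"dx":-0.046,"dy":0.008,"dz":0.116,"ax":0,"ay":0,"az":0,"gripper":-1},{"dx":-0.046,"dy":0.008,"dz":0.116,"ax":0,"ay":0,"az":0,"gripper":-1}])

```text
time: 4.95
eef_pos: [0.5521, 0.2017, 0.1533]
tcp_rot: [0.751, 0.631, 0.124, 0.146]
contact_force: [6.4, -0.4, -2.0]
opening: 0.104
finger_force: 70.7
```

Request:
jog_arm(increments=[{"dx":-0.03,"dy":0.005,"dz":0.077,"ax":0,"ay":0,"az":0,"gripper":-1},{"dx":-0.062,"dy":0.01,"dz":0.155,"ax":0,"ay":0,"az":0,"gripper":-1},{"dx":-0.093,"dy":0.016,"dz":0.232,"ax":0,"ay":0,"az":0,"gripper":-1},{"dx":-0.123,"dy":0.021,"dz":0.309,"ax":0,"ay":0,"az":0,"gripper":-1},{"dx":-0.154,"dy":0.026,"dz":0.386,"ax":0,"ay":0,"az":0,"gripper":-1},{"dx":-0.2,"dy":0.035,"dz":0.5,"ax":0,"ay":0,"az":0,"gripper":-1},{"dx":-0.277,"dy":0.047,"dz":0.7,"ax":0,"ay":0,"az":0,"gripper":-1},{"dx":-0.277,"dy":0.047,"dz":0.9,"ax":0,"ay":0,"az":0,"gripper":-1},{"dx":-0.277,"dy":0.047,"dz":0.9,"ax":0,"ay":0,"az":0,"gripper":-1},{"dx":-0.277,"dy":0.047,"dz":0.9,"ax":0,"ay":0,"az":0,"gripper":-1}])

```text
time: 5.95
eef_pos: [0.5173, 0.2074, 0.2615]
tcp_rot: [0.752, 0.632, 0.122, 0.145]
contact_force: [-0.4, 0.3, -1.5]
opening: 0.098
finger_force: 70.7
```

Run:
```python
from h import *
c,w=wcloud();s=get_state();print(s['contact_force'].round(1),s['eef_pos'].round(4))
q=R.from_quat(s['tcp_rot']).inv().apply((w-s['eef_pos']).reshape(-1,3)).reshape(w.shape)
# carrier in tool coords: x=Y, y=X, z=-Z ; look at top edge region & plate
m=(abs(q[...,1])<.02)&(abs(q[...,0])<.08)&(q[...,2]>-.015)&(q[...,2]<.06);e=q[m];print(m.sum(),np.percentile(e,[1,10,50,90,99],axis=0).round(4).tolist())
f=c['frame'];print('cols/rows',[ (a.min(),a.max()) for a in np.nonzero(m)])
sc=grab('scene');W=cloud(sc);F=frame(-10.2,22)
o=s['eef_pos']-F[2]*.106;Q=(W-o)@F.T
m=(abs(Q[...,0])<.015)&(abs(Q[...,1])<.075)&(Q[...,2]>-.03)&(Q[...,2]<.13);e=Q[m];g=e[(e[:,2]>.01)&(e[:,2]<.07)];
print(m.sum(),np.percentile(g,[.5,5,50,95,99.5],axis=0).round(4).tolist(),'zmin',np.percentile(e[:,2],[.3,1,99,99.7]).round(4))
for y0 in (-.05,.05):
  for z0 in (.015,.04,.065): k=g[(abs(g[:,1]-y0)<.01)&(abs(g[:,2]-z0)<.01)];print(y0,z0,np.median(k[:,0]).round(4),len(k))
v,u=np.nonzero(m);print(u.min(),u.max(),v.min(),v.max())
u0,v0=int(u.mean()),int(v.mean());a=sc['frame'][max(0,v0-70):v0+70,max(0,u0-90):u0+90]
b=cv2.resize(f[100:380,90:470],(380,280));cv2.imwrite('pics/held.png',np.hstack([cv2.resize(a,(380,280)),b]))
```

```text
[ 0.3 -0.2 -1.9] [0.5168 0.2072 0.26  ]
7354 [[-0.0302, -0.0153, -0.0133], [-0.0124, -0.0054, -0.0095], [0.0116, 0.0013, 0.0021], [0.0501, 0.0078, 0.0074], [0.0582, 0.0177, 0.0274]]
cols/rows [(np.int64(145), np.int64(354)), (np.int64(219), np.int64(321))]
1608 [[-0.0043, -0.0596, 0.0104], [-0.0016, -0.0565, 0.0133], [0.003, -0.0033, 0.0411], [0.0074, 0.0503, 0.0671], [0.0091, 0.0559, 0.0698]] zmin [-0.0018 -0.0006  0.1203  0.1276]
-0.05 0.015 0.0037 37
-0.05 0.04 0.0036 53
-0.05 0.065 0.003 39
0.05 0.015 0.0039 26
0.05 0.04 0.0034 44
0.05 0.065 0.0038 32
323 364 106 157
```

View pics/held.png

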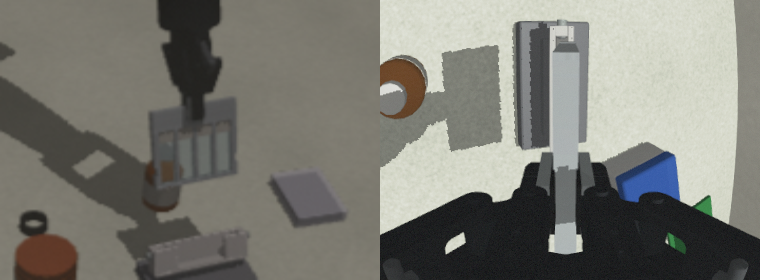

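The carrier is out and held square: the rail is between the pads, and it stands clear of the dock in the left view. Next is the move over to the stand.

Request:
jog_arm(increments=[{"dx":0.07,"dy":-0.3,"dz":0.1,"ax":0,"ay":0,"az":0,"gripper":-1},{"dx":0.15,"dy":-0.6,"dz":0.2,"ax":0,"ay":0,"az":0,"gripper":-1},{"dx":0.15,"dy":-0.9,"dz":0.3,"ax":0,"ay":0,"az":0,"gripper":-1},{"dx":0.15,"dy":-1,"dz":0.3,"ax":0,"ay":0,"az":0,"gripper":-1}])

```text
time: 6.45
eef_pos: [0.536, 0.0846, 0.2973]
tcp_rot: [0.753, 0.631, 0.122, 0.146]
contact_force: [-0.1, 1.2, -1.8]
opening: 0.101
finger_force: 70.7
```

Request:
jog_arm(increments=[{"dx":0.07,"dy":-0.3,"dz":0,"ax":0,"ay":-0.03,"az":0.02,"gripper":-1},{"dx":0.15,"dy":-0.6,"dz":0,"ax":0,"ay":-0.06,"az":0.05,"gripper":-1},{"dx":0.15,"dy":-0.9,"dz":0,"ax":0,"ay":-0.09,"az":0.08,"gripper":-1},{"dx":0.15,"dy":-1,"dz":0,"ax":0,"ay":-0.09,"az":0.08,"gripper":-1}])

```text
time: 6.85
eef_pos: [0.5522, -0.0357, 0.2939]
tcp_rot: [0.702, 0.665, 0.182, 0.18]
contact_force: [0.1, 0.8, -2.3]
opening: 0.103
finger_force: 70.7
```

Request:
jog_arm(increments=[{"dx":0.07,"dy":-0.3,"dz":0,"ax":0,"ay":0,"az":0,"gripper":-1},{"dx":0.15,"dy":-0.6,"dz":0,"ax":0,"ay":0,"az":0,"gripper":-1},{"dx":0.15,"dy":-0.9,"dz":0,"ax":0,"ay":0,"az":0,"gripper":-1},{"dx":0.15,"dy":-1,"dz":0,"ax":0,"ay":0,"az":0,"gripper":-1},{"dx":0.15,"dy":-1,"dz":0,"ax":0,"ay":0,"az":0,"gripper":-1}])

```text
time: 7.35
eef_pos: [0.5709, -0.1542, 0.295]
tcp_rot: [0.702, 0.665, 0.183, 0.18]
contact_force: [-0.0, 0.1, -2.4]
opening: 0.101
finger_force: 70.7
```

Run:
```python
from h import *
s=get_state();print(s['eef_pos'].round(4),s['opening'])
inc(SO+SF[2]*(.1075+.05)+SF[0]*.003+SF[1]*.0005,SF)
```

```text
[ 0.5709 -0.1542  0.295 ] 0.10106744659644525
d [ 0.125 -0.63  -0.601] a [-0.011 -0.002 -0.002] q [-0.53 -0.15  2.02  0.33  0.84 -0.64]
```

Request:
jog_arm(increments=[{"dx":0.06,"dy":-0.3,"dz":0,"ax":-0.011,"ay":-0.002,"az":-0.002,"gripper":-1},{"dx":0.125,"dy":-0.63,"dz":0,"ax":-0.011,"ay":-0.002,"az":-0.002,"gripper":-1},{"dx":0.125,"dy":-0.63,"dz":-0.15,"ax":-0.011,"ay":-0.002,"az":-0.002,"gripper":-1},{"dx":0.125,"dy":-0.63,"dz":-0.3,"ax":-0.011,"ay":-0.002,"az":-0.002,"gripper":-1},{"dx":0.125,"dy":-0.63,"dz":-0.45,"ax":-0.011,"ay":-0.002,"az":-0.002,"gripper":-1},{"dx":0.125,"dy":-0.63,"dz":-0.5,"ax":-0.011,"ay":-0.002,"az":-0.002,"gripper":-1},{"dx":0.125,"dy":-0.63,"dz":-0.5,"ax":-0.011,"ay":-0.002,"az":-0.002,"gripper":-1}])

```text
time: 8.05
eef_pos: [0.5861, -0.2265, 0.2351]
tcp_rot: [0.699, 0.666, 0.179, 0.187]
contact_force: [1.0, 0.1, -1.7]
opening: 0.099
finger_force: 70.7
```

```bash
cat > meas.py <<'E'
from h import *
s=get_state();c=grab('scene');W=cloud(c)
F=SF;T=R.from_quat(s['tcp_rot']).as_matrix();G=np.array([T[:,1],T[:,0],-T[:,2]])
print('tool rel cradle: pos',((s['eef_pos']-SO)@F.T).round(4),'rot deg',np.degrees(R.from_matrix(F@G.T).as_rotvec()).round(2),'F',s['contact_force'].round(1))
Q=(W-SO)@F.T; h=(s['eef_pos']-SO)@F[2]-.1075
M=(abs(Q[...,0])<.03)&(abs(Q[...,1])<.085)
car=M&(Q[...,2]>h+.005)&(Q[...,2]<h+.075)&(Q[...,0]>-.003);pl=M&(Q[...,2]>.008)&(Q[...,2]<min(h,.05)-.004)&(Q[...,0]<.0)
for n,m in (('car',car),('plate',pl)):
    e=Q[m]
    if len(e)<30: print(n,len(e));continue
    k=np.linalg.lstsq(np.c_[np.ones(len(e)),e[:,1:]],e[:,0],rcond=None)[0]
    print(n,len(e),'x',np.percentile(e[:,0],[5,50,95]).round(4),'y',np.percentile(e[:,1],[.3,1,99,99.7]).round(4),'yaw,pitch slope deg',np.degrees(k[1:]).round(2))
e=Q[M&(abs(Q[...,1])<.05)];led=e[(e[:,0]>.0085)&(e[:,0]<.014)&(e[:,2]<.02)&(e[:,2]>-.02)];print('lip z',np.percentile(led[:,2],[50,95,99]).round(4) if len(led) else None)
E
python3 meas.py
```

```text
tool rel cradle: pos [0.009  0.0037 0.1681] rot deg [0.17 0.02 0.2 ] F [ 1.   0.1 -1.7]
car 1396 x [0.0089 0.0123 0.0163] y [-0.0551 -0.0546  0.0596  0.0605] yaw,pitch slope deg [-0.06 -0.45]
plate 772 x [-0.0083 -0.0052 -0.0022] y [-0.0648 -0.0641  0.0633  0.0643] yaw,pitch slope deg [ 0.24 -0.61]
lip z [0.0019 0.0058 0.0064]
```

Request:
jog_arm(increments=[{"dx":-0.043,"dy":-0.022,"dz":-0.024,"ax":0,"ay":0,"az":0.003,"gripper":-1},{"dx":-0.043,"dy":-0.022,"dz":-0.024,"ax":0,"ay":0,"az":0.003,"gripper":-1},{"dx":0.004,"dy":-0.025,"dz":-0.105,"ax":0,"ay":0,"az":0.003,"gripper":-1},{"dx":0.05,"dy":-0.027,"dz":-0.186,"ax":0,"ay":0,"az":0.003,"gripper":-1},{"dx":0.097,"dy":-0.03,"dz":-0.268,"ax":0,"ay":0,"az":0.003,"gripper":-1},{"dx":0.144,"dy":-0.032,"dz":-0.349,"ax":0,"ay":0,"az":0.003,"gripper":-1},{"dx":0.144,"dy":-0.032,"dz":-0.349,"ax":0,"ay":0,"az":0.003,"gripper":-1}])

```text
time: 8.8
eef_pos: [0.6036, -0.2314, 0.1922]
tcp_rot: [0.698, 0.668, 0.179, 0.186]
contact_force: [-0.7, 0.3, -2.0]
opening: 0.096
finger_force: 70.7
```

```bash
python3 meas.py
```

```text
tool rel cradle: pos [ 0.003  -0.0003  0.1221] rot deg [0.29 0.05 0.38] F [-0.7  0.3 -2. ]
car 1337 x [0.0025 0.0063 0.0102] y [-0.0592 -0.0587  0.0559  0.0574] yaw,pitch slope deg [-0.23 -0.4 ]
plate 10
lip z [0.0041 0.0187 0.0197]
```

Request:
jog_arm(increments=[{"dx":0.0125,"dy":0.003,"dz":-0.022,"ax":0,"ay":0,"az":-0.005,"gripper":-1},{"dx":0.025,"dy":0.003,"dz":-0.043,"ax":0,"ay":0,"az":-0.005,"gripper":-1},{"dx":0.0375,"dy":0.002,"dz":-0.065,"ax":0,"ay":0,"az":-0.005,"gripper":-1},{"dx":0.0375,"dy":0.002,"dz":-0.065,"ax":0,"ay":0,"az":-0.005,"gripper":-1}])

```text
time: 9.25
eef_pos: [0.6084, -0.2318, 0.1872]
tcp_rot: [0.7, 0.665, 0.179, 0.189]
contact_force: [-0.2, -0.0, -1.6]
opening: 0.104
finger_force: 70.7
```

Request:
jog_arm(increments=[{"dx":0.006,"dy":0,"dz":-0.011,"ax":0,"ay":0,"az":0,"gripper":-1},{"dx":0.0125,"dy":0,"dz":-0.022,"ax":0,"ay":0,"az":0,"gripper":-1},{"dx":0.0125,"dy":0,"dz":-0.022,"ax":0,"ay":0,"az":0,"gripper":-1}])

```text
time: 9.55
eef_pos: [0.61, -0.2324, 0.1863]
tcp_rot: [0.7, 0.665, 0.179, 0.19]
contact_force: [-5.2, -0.6, 3.7]
opening: 0.103
finger_force: 71.8
```

```bash
python3 meas.py
python3 - <<'E'
from h import *
c=np.load('scene.npz');cv2.imwrite('pics/led.png',cv2.resize(c['frame'][195:300,160:280],(720,630)[:2],interpolation=2)[:600])
c,w=wcloud();Q=(w-SO)@SF.T
s=get_state();print(((s['eef_pos']-SO)@SF.T).round(4))
E
```

```text
tool rel cradle: pos [ 0.0055 -0.001   0.1137] rot deg [-0.1 -0.2  0.1] F [-5.2 -0.6  3.7]
car 1332 x [0.0051 0.0088 0.013 ] y [-0.0598 -0.0595  0.055   0.0561] yaw,pitch slope deg [-0.   -0.61]
plate 0
lip z [0.0073 0.0186 0.0198]
[ 0.0055 -0.0009  0.1137]
```

View pics/led.png

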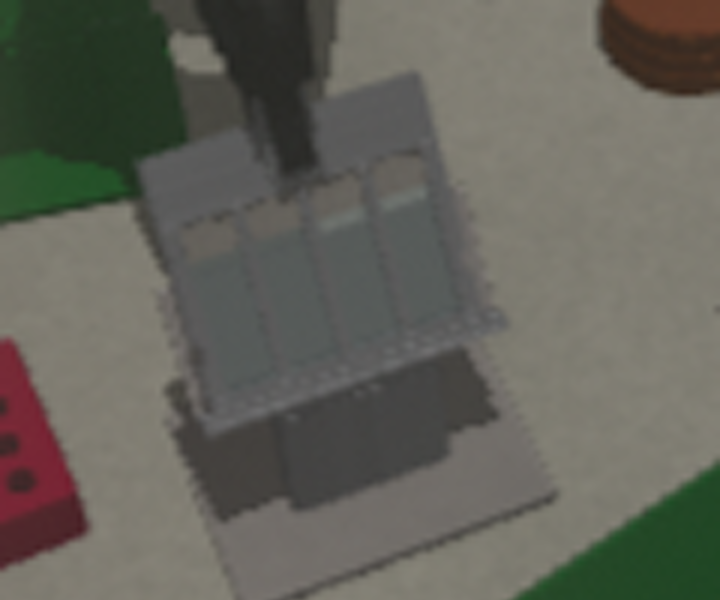

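The carrier's front face reads x = 8.8 mm, so its lower edge is at the lip. I'll lift 5 mm, shift toward the plate and measure again.

Request:
jog_arm(increments=[{"dx":-0.021,"dy":0.001,"dz":0.036,"ax":0,"ay":0,"az":0,"gripper":-1},{"dx":-0.021,"dy":0.001,"dz":0.036,"ax":0,"ay":0,"az":0,"gripper":-1},{"dx":-0.049,"dy":0.016,"dz":0.019,"ax":0,"ay":0,"az":0,"gripper":-1},{"dx":-0.049,"dy":0.016,"dz":0.019,"ax":0,"ay":0,"az":0,"gripper":-1},{"dx":-0.049,"dy":0.016,"dz":0.019,"ax":0,"ay":0,"az":0,"gripper":-1}])

```text
time: 10.15
eef_pos: [0.6037, -0.2297, 0.1865]
tcp_rot: [0.7, 0.665, 0.179, 0.189]
contact_force: [0.6, -1.1, -2.1]
opening: 0.095
finger_force: 70.7
```

```bash
python3 meas.py
```

```text
tool rel cradle: pos [0.0002 0.0014 0.1171] rot deg [-0.05 -0.13  0.02] F [ 0.6 -1.1 -2.1]
car 1321 x [-0.      0.0036  0.0079] y [-0.0614 -0.0574  0.0573  0.0594] yaw,pitch slope deg [ 0.05 -0.66]
plate 0
lip z [0.0023 0.0131 0.0158]
```

Request:
jog_arm(increments=[{"dx":0.011,"dy":0,"dz":0.006,"ax":0,"ay":0,"az":0,"gripper":-1},{"dx":0.02,"dy":0,"dz":-0.01,"ax":0,"ay":0,"az":0,"gripper":-1},{"dx":0.032,"dy":-0.001,"dz":-0.03,"ax":0,"ay":0,"az":0,"gripper":-1},{"dx":0.032,"dy":-0.001,"dz":-0.03,"ax":0,"ay":0,"az":0,"gripper":-1},{"dx":0.032,"dy":-0.001,"dz":-0.03,"ax":0,"ay":0,"az":0,"gripper":-1}])

```text
time: 10.7
eef_pos: [0.608, -0.2305, 0.1849]
tcp_rot: [0.7, 0.665, 0.179, 0.19]
contact_force: [-6.8, 0.5, 4.8]
opening: 0.099
finger_force: 72.0
```

```bash
python3 meas.py
```

```text
tool rel cradle: pos [0.0031 0.0009 0.1135] rot deg [-0.09 -0.2   0.09] F [-6.8  0.5  4.8]
car 1327 x [0.0027 0.0065 0.0105] y [-0.0592 -0.0579  0.0575  0.0606] yaw,pitch slope deg [ 0.17 -0.48]
plate 0
lip z [0.0043 0.015  0.0188]
```

Run:
```python
from h import *
W=cloud(np.load('scene.npz'));Q=(W-SO)@SF.T
for y0 in (-.045,-.035,.035,.045):
    m=(abs(Q[...,1]-y0)<.005)&(Q[...,0]>-.012)&(Q[...,0]<.03)&(Q[...,2]>-.02)&(Q[...,2]<.14);e=Q[m]
    f=e[abs(e[:,0]-.0065)<.005];print(y0,'top',np.sort(f[:,2])[-4:].round(4))
    lo=e[e[:,2]<.03];lo=lo[np.argsort(lo[:,2])];print((lo[:,[0,2]]*1000).round(1)[::max(1,len(lo)//14)].tolist())
```

```text
-0.045 top [0.1129 0.1138 0.1138 0.1141]
[[7.9, -2.7], [9.6, -0.4], [9.9, 1.6], [9.1, 4.6], [12.1, 5.7], [9.9, 7.4], [8.1, 10.0], [4.3, 10.5], [15.0, 11.3], [5.9, 13.0], [3.3, 14.3], [5.7, 17.2], [6.8, 18.4], [5.7, 20.3], [7.0, 22.6], [5.6, 24.5], [3.6, 26.8], [5.6, 28.5]]
-0.035 top [0.1129 0.113  0.1135 0.1139]
[[-2.4, -19.7], [2.3, -14.9], [4.4, -9.8], [11.3, -1.6], [10.8, 0.6], [9.7, 3.5], [15.6, 6.4], [9.2, 9.2], [9.3, 11.7], [3.1, 14.9], [2.1, 17.7], [10.8, 20.6], [2.1, 23.5], [5.8, 26.7], [6.1, 29.3]]
0.035 top [0.113  0.1131 0.1133 0.1139]
[[0.9, -16.9], [3.8, -7.9], [9.9, -0.9], [13.7, 1.8], [12.4, 3.8], [8.7, 5.5], [8.2, 8.7], [6.2, 10.3], [8.6, 12.1], [5.0, 14.8], [8.1, 17.8], [3.7, 20.2], [5.6, 21.9], [2.8, 24.8], [7.1, 27.4]]
0.045 top [0.1129 0.113  0.1131 0.1134]
[[9.8, -3.0], [11.4, -0.4], [15.8, 2.3], [11.4, 3.7], [7.0, 4.5], [9.8, 8.1], [8.6, 8.5], [3.9, 9.8], [8.3, 11.0], [7.3, 13.0], [5.0, 15.3], [8.3, 17.7], [7.4, 19.8], [8.4, 21.2], [6.5, 22.0], [4.6, 23.7], [6.1, 26.1], [3.4, 29.1]]
```

The top edge reads about 3.5 mm above seated, so the carrier is resting on the lip and the plate is further back than I assumed. I'll lift, then feel for the plate.

Request:
jog_arm(increments=[{"dx":-0.017,"dy":0.001,"dz":0.029,"ax":0,"ay":0,"az":0,"gripper":-1},{"dx":-0.017,"dy":0.001,"dz":0.029,"ax":0,"ay":0,"az":0,"gripper":-1},{"dx":-0.039,"dy":0.002,"dz":0.0165,"ax":0,"ay":0,"az":0,"gripper":-1},{"dx":-0.039,"dy":0.002,"dz":0.0165,"ax":0,"ay":0,"az":0,"gripper":-1},{"dx":-0.039,"dy":0.002,"dz":0.0165,"ax":0,"ay":0,"az":0,"gripper":-1}])

```text
time: 11.25
eef_pos: [0.6032, -0.2299, 0.1853]
tcp_rot: [0.7, 0.665, 0.179, 0.189]
contact_force: [0.3, -0.1, -3.3]
opening: 0.101
finger_force: 70.8
```

Request:
jog_arm(increments=[{"dx":-0.007,"dy":0,"dz":-0.004,"ax":0,"ay":0,"az":0,"gripper":-1},{"dx":-0.007,"dy":0,"dz":-0.004,"ax":0,"ay":0,"az":0,"gripper":-1},{"dx":-0.007,"dy":0,"dz":-0.004,"ax":0,"ay":0,"az":0,"gripper":-1}])

```text
time: 11.55
eef_pos: [0.6028, -0.23, 0.1854]
tcp_rot: [0.7, 0.664, 0.179, 0.19]
contact_force: [3.5, -0.0, -2.6]
opening: 0.102
finger_force: 70.6
```

Request:
jog_arm(increments=[{"dx":-0.007,"dy":0,"dz":-0.004,"ax":0,"ay":0,"az":0,"gripper":-1},{"dx":-0.007,"dy":0,"dz":-0.004,"ax":0,"ay":0,"az":0,"gripper":-1},{"dx":-0.007,"dy":0,"dz":-0.004,"ax":0,"ay":0,"az":0,"gripper":-1}])

```text
time: 11.85
eef_pos: [0.6025, -0.23, 0.1855]
tcp_rot: [0.7, 0.664, 0.179, 0.191]
contact_force: [6.7, 1.3, -2.3]
opening: 0.102
finger_force: 70.5
```

```bash
python3 meas.py
```

```text
tool rel cradle: pos [-0.0014  0.001   0.1168] rot deg [-0.12 -0.34  0.  ] F [ 6.7  1.3 -2.3]
car 1315 x [-0.0011  0.0026  0.0067] y [-0.0588 -0.0577  0.0569  0.0585] yaw,pitch slope deg [ 0.15 -1.3 ]
plate 0
lip z [0.002  0.0124 0.0142]
```

Plate contact is felt at tool x ≈ -1 mm. I'll back off about 1 mm and descend beside the plate.

Request:
jog_arm(increments=[{"dx":0.0195,"dy":-0.001,"dz":0.011,"ax":0,"ay":0,"az":0,"gripper":-1},{"dx":0.0195,"dy":-0.001,"dz":0.011,"ax":0,"ay":0,"az":0,"gripper":-1},{"dx":0.028,"dy":-0.001,"dz":-0.003,"ax":0,"ay":0,"az":0,"gripper":-1},{"dx":0.036,"dy":-0.002,"dz":-0.018,"ax":0,"ay":0,"az":0,"gripper":-1},{"dx":0.036,"dy":-0.002,"dz":-0.018,"ax":0,"ay":0,"az":0,"gripper":-1},{"dx":0.036,"dy":-0.002,"dz":-0.018,"ax":0,"ay":0,"az":0,"gripper":-1}])

```text
time: 12.5
eef_pos: [0.6056, -0.23, 0.1819]
tcp_rot: [0.7, 0.665, 0.178, 0.189]
contact_force: [-0.3, -0.0, -2.5]
opening: 0.096
finger_force: 70.7
```

```bash
python3 meas.py
```

```text
tool rel cradle: pos [-0.0006  0.0012  0.1122] rot deg [-0.06 -0.11  0.04] F [-0.3 -0.  -2.5]
car 1316 x [-0.0009  0.003   0.0069] y [-0.0579 -0.0572  0.0576  0.0588] yaw,pitch slope deg [ 0.17 -0.52]
plate 0
lip z [0.0022 0.0066 0.0102]
```

Request:
jog_arm(increments=[{"dx":0.004,"dy":0,"dz":-0.007,"ax":0,"ay":0,"az":0,"gripper":-1},{"dx":0.008,"dy":0,"dz":-0.014,"ax":0,"ay":0,"az":0,"gripper":-1},{"dx":0.008,"dy":0,"dz":-0.014,"ax":0,"ay":0,"az":0,"gripper":-1}])

```text
time: 12.85
eef_pos: [0.6067, -0.23, 0.1804]
tcp_rot: [0.7, 0.665, 0.179, 0.189]
contact_force: [-0.4, 0.2, -1.6]
opening: 0.1
finger_force: 70.7
```

Request:
jog_arm(increments=[{"dx":0.004,"dy":0,"dz":-0.007,"ax":0,"ay":0,"az":0,"gripper":-1},{"dx":0.004,"dy":0,"dz":-0.007,"ax":0,"ay":0,"az":0,"gripper":-1},{"dx":0.004,"dy":0,"dz":-0.007,"ax":0,"ay":0,"az":0,"gripper":-1}])

```text
time: 13.15
eef_pos: [0.6073, -0.2303, 0.1802]
tcp_rot: [0.7, 0.665, 0.179, 0.189]
contact_force: [-3.4, -0.4, 1.4]
opening: 0.104
finger_force: 71.1
```

This is ledge contact at 109.9 mm, as expected, with about 4 N. Next I'll close the last bit to the plate.

Request:
jog_arm(increments=[{"dx":-0.005,"dy":0,"dz":-0.003,"ax":0,"ay":0,"az":0,"gripper":-1},{"dx":-0.011,"dy":0,"dz":-0.006,"ax":0,"ay":0,"az":0,"gripper":-1},{"dx":-0.011,"dy":0,"dz":-0.006,"ax":0,"ay":0,"az":0,"gripper":-1},{"dx":-0.011,"dy":0,"dz":-0.006,"ax":0,"ay":0,"az":0,"gripper":-1}])

```text
time: 13.55
eef_pos: [0.6064, -0.2303, 0.1797]
tcp_rot: [0.7, 0.664, 0.179, 0.19]
contact_force: [-0.6, -0.6, 0.4]
opening: 0.098
finger_force: 71.1
```

```bash
python3 meas.py
```

```text
tool rel cradle: pos [-0.0009  0.0009  0.1099] rot deg [-0.11 -0.26  0.01] F [-0.6 -0.6  0.4]
car 1308 x [-0.0008  0.0029  0.0069] y [-0.0598 -0.0577  0.0569  0.0578] yaw,pitch slope deg [ 0.32 -0.95]
plate 0
lip z [0.0019 0.0057 0.0064]
```

Request:
jog_arm(increments=[{"dx":0,"dy":0,"dz":0,"ax":0,"ay":0,"az":0,"gripper":-0.75},{"dx":0,"dy":0,"dz":0,"ax":0,"ay":0,"az":0,"gripper":-0.65},{"dx":0,"dy":0,"dz":0,"ax":0,"ay":0,"az":0,"gripper":-0.5},{"dx":0,"dy":0,"dz":0,"ax":0,"ay":0,"az":0,"gripper":-0.4},{"dx":0,"dy":0,"dz":0,"ax":0,"ay":0,"az":0,"gripper":-0.4},{"dx":0,"dy":0,"dz":0,"ax":0,"ay":0,"az":0,"gripper":-0.4}], force=20)

```text
time: 14.2
eef_pos: [0.6059, -0.2301, 0.179]
tcp_rot: [0.7, 0.665, 0.179, 0.189]
contact_force: [-0.4, -1.1, -0.2]
opening: 0.301
finger_force: 0.0
```

```bash
python3 meas.py
```

```text
tool rel cradle: pos [-0.0017  0.0011  0.1095] rot deg [-0.08 -0.16  0.03] F [-0.4 -1.1 -0.2]
car 1317 x [-0.0011  0.0029  0.0073] y [-0.061  -0.058   0.0571  0.0611] yaw,pitch slope deg [ 0.16 -1.17]
plate 0
lip z [0.0018 0.0067 0.0148]
```

Released, and the carrier hasn't moved. I'll retract along the plate direction.

Request:
jog_arm(increments=[{"dx":-0.04,"dy":0.002,"dz":0.07,"ax":0,"ay":0,"az":0,"gripper":-0.4},{"dx":-0.12,"dy":0.006,"dz":0.21,"ax":0,"ay":0,"az":0,"gripper":-0.4},{"dx":-0.25,"dy":0.013,"dz":0.43,"ax":0,"ay":0,"az":0,"gripper":-0.4},{"dx":-0.42,"dy":0.022,"dz":0.72,"ax":0,"ay":0,"az":0,"gripper":-0.4},{"dx":-0.5,"dy":0.026,"dz":0.87,"ax":0,"ay":0,"az":0,"gripper":-0.4},{"dx":-0.5,"dy":0.026,"dz":0.87,"ax":0,"ay":0,"az":0,"gripper":-0.4},{"dx":-0.5,"dy":0.026,"dz":0.87,"ax":0,"ay":0,"az":0,"gripper":-0.4}])

```text
time: 14.95
eef_pos: [0.5458, -0.227, 0.2838]
tcp_rot: [0.7, 0.665, 0.179, 0.19]
contact_force: [0.7, 0.3, -0.3]
opening: 0.3
finger_force: 0.0
```

Run:
```python
from h import *
c=grab('scene');W=cloud(c);Q=(W-SO)@SF.T
m=(abs(Q[...,0])<.012)&(abs(Q[...,1])<.085)&(Q[...,2]>.01)&(Q[...,2]<.13);e=Q[m]
e=e[(e[:,2]>.06)];k=np.linalg.lstsq(np.c_[np.ones(len(e)),e[:,1:]],e[:,0],rcond=None)[0]
print('x',np.median(e[:,0]).round(4),'y',np.percentile(e[:,1],[0,1,99,100]).round(4),'top',np.percentile(e[:,2],[98,100]).round(4),np.degrees(k[1:]).round(2))
cv2.imwrite('pics/end.png',np.hstack([cv2.resize(c['frame'],(400,300)),cv2.resize(c['frame'][195:300,150:290],(400,300),interpolation=2)]))
```

```text
x 0.0034 y [-0.058  -0.0575  0.0569  0.0583] top [0.1099 0.1116] [0.24 0.38]
```

View pics/end.png

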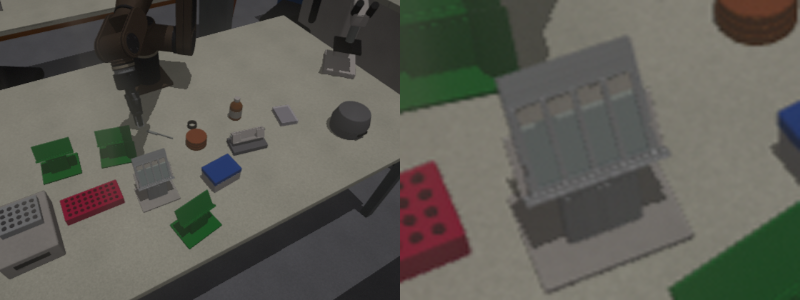

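The carrier stands on the white stand's ledge at right-hand crop (580,130). It's centred to within about 0.5 mm, flat against the plate, and the arm is clear. Handing in.

```bash
python3 -c "
from plant import job;print(job.sign_off())"
```

```text
the job is handed in; nothing more can be done
None
```

The carrier is out of the dock and standing on the white stand's ledge, centred to within about 0.5 mm and leaning flat against the back plate; its lower edge touched the lip lightly twice (under 10 N) before I lifted, shifted and set it down, and I handed the job in at about 15 s with the arm clear, without seeing the verdict.

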